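# Line up drilling blanks in the fence

### The job

Line up the three drilling blanks, dimples up and flat on the bench, in the L-shaped steel fence: dark walnut against the short stop, then the aluminium one beside it, then the pale beech. They must lie side by side, closed up with no gaps, each squarely across the long bar with one end pushed fully home against it. Leave the jar, the upright wooden mandrel, the blue crate and the mallet where they stand.

Things in the scene. Friction and masses are not known exactly. Their poses are not given: they have to be found in the camera images.
- fence: L-shaped steel fence fixed to the bench, 22 mm high, bars 30 mm thick. Origin at the inside corner, on the bench. Long bar: inner face is this frame's plane x = 0, from y = 0 to -280 mm, bar on the +x side. Short stop: inner face is the plane y = 0, from x = 0 to -85 mm, stop on the +y side. Blanks belong at x < 0, y < 0. Place and yaw change each time
- walnut: dark brown walnut drilling blank, a plain bar 90 x 44 x 40 mm (x, y, z), three small dark dimples in a row along its top face; origin at the centre of its underside, x along its 90 mm length, z up. It is the same turned half round. Starts loose on the bench, dimples up, at any yaw
- alu: silvery aluminium drilling blank, a plain bar 90 x 44 x 40 mm (x, y, z), three small dark dimples in a row along its top face; origin at the centre of its underside, x along its 90 mm length, z up. It is the same turned half round. Starts loose on the bench, dimples up, at any yaw; the heaviest of the three (about 0.4 kg)
- beech: pale beech drilling blank, a plain bar 90 x 44 x 40 mm (x, y, z), three small dark dimples in a row along its top face; origin at the centre of its underside, x along its 90 mm length, z up. It is the same turned half round. Starts loose on the bench, dimples up, at any yaw
- jar: amber glass jar with a red cap, 56 mm across, 70 mm high, standing in front among the blanks; origin at the centre of its underside. To be left alone
- mandrel: upright tapered dark wooden mandrel, foot 70 mm across, 24 mm across at the top, 170 mm high, left of the fence's corner; origin at the centre of its underside. To be left alone
- crate: open blue slatted crate 100 x 160 x 60 mm (x, y, z), beyond the long bar; origin at the centre of its underside. To be left alone
- mallet: wooden mallet lying flat: pale head 65 x 50 x 50 mm centred 85 mm along +x from the origin, dark square handle 24 mm thick reaching to 97 mm along -x; origin on its underside. To be left alone
Not all that is in view belongs to the job. Of the things that look like the beech, take the one that is farthest to the robot's left at the start.

How it is judged (in metres and radians):
At the end, for the whole second after the job is handed in: All three blanks lie flat, dimples up, at rest in the fence's corner, in the order walnut (at the stop), aluminium, beech: each has its end within 4.5 mm of the long bar and lies within 0.06 rad of square to it, and every gap (stop to walnut, walnut to aluminium, aluminium to beech) is under 4.5 mm (x of walnut in the frame of fence between -0.0495 and -0.041 m and y of walnut in the frame of fence between -0.0265 and -0.018 m and angle between the x axis of each of walnut, alu, beech and the x axis of fence, either way round below 0.06 rad and angle between each of walnut, alu, beech's own z axis and vertical below 0.08 rad and height (world z) of each of walnut, alu, beech below 0.005 m and linear speed of each of walnut, alu, beech below 0.01 m/s and x of alu in the frame of fence between -0.0495 and -0.041 m and y of alu in the frame of fence between -0.075 and -0.062 m and horizontal distance between alu and walnut below 0.0488 m and x of beech in the frame of fence between -0.0495 and -0.041 m and y of beech in the frame of fence between -0.1235 and -0.106 m and horizontal distance between beech and alu below 0.0488 m); the robot touches nothing.
It fails at once if the jar is shifted by more than 15 mm or tipped (distance of jar from where it was at the start of the episode above 0.015 m or angle between jar's own z axis and vertical above 0.3 rad).
It fails at once if the wooden mandrel is shifted by more than 15 mm or tipped (distance of mandrel from where it was at the start of the episode above 0.015 m or angle between mandrel's own z axis and vertical above 0.3 rad).
It fails at once if the blue crate is shifted by more than 15 mm or tipped (distance of crate from where it was at the start of the episode above 0.015 m or angle between crate's own z axis and vertical above 0.3 rad).
It fails at once if the mallet is shifted by more than 15 mm or tipped (distance of mallet from where it was at the start of the episode above 0.015 m or angle between mallet's own z axis and vertical above 0.3 rad).
It also fails if it takes over 72 s, if anything falls off the work surface, if the arm or the gripper's body presses on something with over 40 N, if the wrist force passes 120 N, or if a joint passes its speed limit or range.

### The arm

A 6-joint arm with a two-finger parallel gripper is mounted at the origin on the work surface. World frame = base frame: x ahead of the robot, y to its left, z up, the work surface at z = 0. Lengths are in m, angles in degrees, forces in N, time in s.
With the tool pointing down it reaches from about 0.4 to 0.825 m from the base axis. Payload 7 kg.
Tool frame: the origin (TCP) lies midway between the tips of the shut fingers; the grasp point (between the pads) lies 19 mm behind it (r.grip_depth is the distance from the TCP to the grasp point, in m); z points along the fingers, y is the line along which they close (so a half turn about z gives the same grasp; the last joint's range is limited). The gripper opens to 88 mm and grips with 3 to 60 N. Pads are 19 mm wide; open, the fingers measure 130 mm over their backs; the gripper's body (78 mm by 193 mm) begins 47 mm behind the grasp point.
Start: joints at [-47.034, 20.546, 0.682, 0, -70.136, -16.507], TCP at [0.301, -0.604, 0.227] pointing down, gripper open.
Joint ranges: [-176.03, 176.03], [-82.01, 121.73], [-58.28, 71.71], [-173.87, 95.51], [-174.79, -0.11], [-173.66, 173.66]. Speed limits (degrees/s): [136.94, 136.94, 172.46, 180, 180, 180].

### API

Orientations are given as [roll, pitch, yaw] about the fixed x, y, z axes, in that order (R = Rz(yaw) Ry(pitch) Rx(roll)).
In Python, from plant import r, capture, close_job, search_frame, outline_of gives the robot as it stands.
- The arm moves only by the shell command python3 -m creep 'ROWS' [FORCE]. ROWS is JSON, a list of rows, each a list of 7 numbers: the finger opening in mm, from 0 to 87.6, then the shift along the world's x, y, z in units of 25 mm (1.0 is 25 mm), then the turn, a rotation vector about the world's x, y, z in degrees. In form: [[hand, x, y, z, ax, ay, az], ...]. A call has 1 to 8 rows; each row shifts and turns the commanded pose from where the row before left it; what a row does not reach is not made up. A row lasts 1/12 s, in which the tool goes at most 41.7 mm and 7.16 degrees, less where a joint would pass 70% of its speed; a pose out of reach is approached as far as the arm can. A call is refused whole if a number of a shift passes 1 or a number of a turn 7.16, either way. A call with a gripper value outside its range is refused whole. The fingers move at their own pace and stop on an object; FORCE is the grip in N (left out, the last holds). Time passes only in rows, so rows that do not move let the fingers close. It gives the time, the measured TCP pose, the force, the opening and the grip force at its end, in the units of the state.
- r.get_state(): the state, without advancing time (a new reading comes with each control period).
- capture(name): name is "scene" or "top" or "wrist"; returns a dict with "frame" (384x512x3 uint8, red, green, blue), "K" (3x3 intrinsics, pixels), "origin" and "rotation" of the camera in the world. Camera axes: x right, y down, z forward; pixel columns grow to the right and rows downward; lengths in m; the calibration is good to about 2 mm. A picture is of the moment at which its call begins. There is no depth.
- close_job(): hands the job in; it is judged then, once.
Trained networks look in a picture, given as the dict that the camera call returned (one of the last four; its "shot" number tells which), for a name from the list of things; names that differ only in an ending like _2 or _b are one class to them, and where a whole thing is asked for, a point or a joint stands for the part that bears it (a point fixed in the world has none). Each returns a list of dicts, best first, with "conf" (0 to 1); they miss things now and then, are a little off and sometimes report something else, mostly with a low value. They report only what shows in the picture. A call takes as long as a camera call. They do not tell look-alikes from the thing itself.
- search_frame(picture, target): "bbox" ([left, top, right, bottom] in pixels, round what is visible of it).
- outline_of(picture, target): "region" (384x512 bool, what is visible of it) and "bbox" ([left, top, right, bottom] in pixels, round what is visible of it).
The state is a dict: "time_s": time; "joints": joint angles; "qd": joint speeds; "joint_torque": joint torques, N m; "tcp_pos": TCP position; "eef_rot": TCP orientation; "contact_force": force on the tool from outside, world axes, zero at the start; "moment": the same for the moment, N m; "gripper_width": finger opening in m; "gripper_force": force on a finger pad.
Only numpy, scipy, OpenCV 4.12 (cv2) and the standard library are available. Lean on these libraries where they do the work, as an engineer would, in place of code of your own. Each camera call takes 0.05 s, during which the arm holds its last target. There are 200 camera calls.

## Working session

There is one attempt and no reset: what is moved stays moved. The work goes in short steps, Python scripts to look and compute and a shell command to move; the robot and the scene stay as the last step left them, time stands still between calls to the robot, and variables do not carry over. Pictures are saved under pics/ and viewed, at most 10 in all, crops included, and the job is handed in when it is done.

```bash
ls; mkdir -p pics; python3 - <<'E'
from plant import r,capture,search_frame
import cv2,numpy as np
for n in("top","scene"):
    c=capture(n);cv2.imwrite(f"pics/{n}0.png",c["frame"][:,:,::-1]);print(n,c["K"].tolist(),c["origin"],c["rotation"].tolist() if hasattr(c["rotation"],'tolist') else c["rotation"])
    for t in("fence","walnut","alu","beech","jar","mandrel","crate","mallet"):
        print(t,[(np.round(d["bbox"]).astype(int).tolist(),round(d["conf"],2)) for d in search_frame(c,t)])
print(r.get_state())
E
```

```text
pics
top [[441.0309175448879, 0.0, 257.8784686390611], [0.0, 441.0309175448879, 193.83074673922536], [0.0, 0.0, 1.0]] [ 0.42667248 -0.03998998  1.17832527] [-173.8041719366009, 0.3204071829603766, -90.9980333168769]
fence [([176, 131, 290, 207], 0.64), ([170, 98, 245, 157], 0.43)]
walnut [([252, 222, 272, 260], 0.65)]
alu [([350, 204, 387, 241], 0.74), ([175, 131, 288, 209], 0.16)]
beech [([110, 235, 152, 255], 0.95), ([149, 277, 171, 317], 0.9), ([170, 230, 192, 265], 0.56)]
jar [([292, 219, 314, 245], 0.56)]
mandrel [([348, 204, 388, 243], 0.7), ([119, 160, 155, 185], 0.6)]
crate [([172, 98, 240, 156], 0.63)]
mallet [([344, 148, 432, 170], 0.74)]
scene [[389.7383592124821, 0.0, 248.7699569139504], [0.0, 389.7383592124821, 189.8802021387272], [0.0, 0.0, 1.0]] [ 1.0318416  -0.17080015  0.82247929] [-147.32025130561124, 0.7324076104180787, 71.0361820587532]
fence [([222, 164, 335, 269], 0.92)]
walnut [([207, 144, 237, 180], 0.75)]
alu [([96, 181, 137, 222], 0.77)]
beech [([285, 81, 312, 116], 0.97), ([285, 117, 308, 153], 0.67), ([320, 114, 361, 136], 0.61)]
jar [([167, 158, 194, 191], 0.82)]
mandrel [([354, 136, 390, 196], 0.7)]
crate [([277, 198, 364, 281], 0.87)]
mallet [([49, 261, 158, 298], 0.79)]
{'time_s': 0.9, 'joints': array([-4.70334253e+01,  2.05443323e+01,  6.79420685e-01,  5.53487919e-04,
       -7.01354030e+01, -1.65058303e+01]), 'qd': array([-5.52692445e-06, -2.35036433e-02,  4.08389481e-02,  1.48425659e-01,
        1.13812112e-02,  1.84798244e-02]), 'joint_torque': array([ 3.84510013e-04, -5.82359827e+01,  2.93296981e+01,  7.00238988e+00,
        1.24650574e-02,  1.38607683e-05]), 'tcp_pos': array([ 0.30071529, -0.60426856,  0.22656658]), 'eef_rot': array([ 1.79999846e+02, -5.88497439e-04, -1.53539068e+02]), 'contact_force': array([ 0.50590298, -0.05352772,  0.64474551]), 'moment': array([-0.01471283, -0.01961613, -0.02747358]), 'gripper_force': 0.0, 'gripper_width': 0.08762277716320224}
```

```bash
python3 - <<'E'
import cv2
a=cv2.imread("pics/top0.png");cv2.imwrite("pics/top0b.png",cv2.resize(a[80:330,90:450],None,fx=2.2,fy=2.2,interpolation=cv2.INTER_CUBIC))
b=cv2.imread("pics/scene0.png");cv2.imwrite("pics/scene0b.png",cv2.resize(b[60:310,30:400],None,fx=2.1,fy=2.1,interpolation=cv2.INTER_CUBIC))
E
```

```text
(no output)
```

View pics/top0b.png

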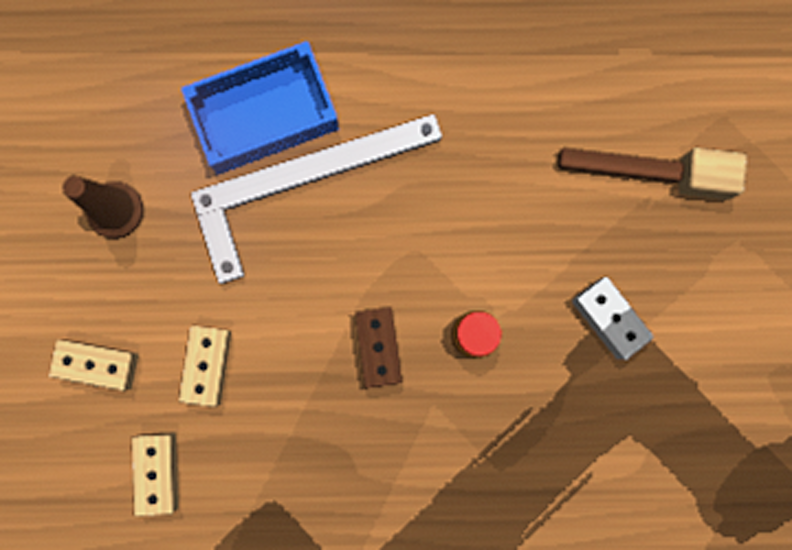

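View pics/scene0b.png

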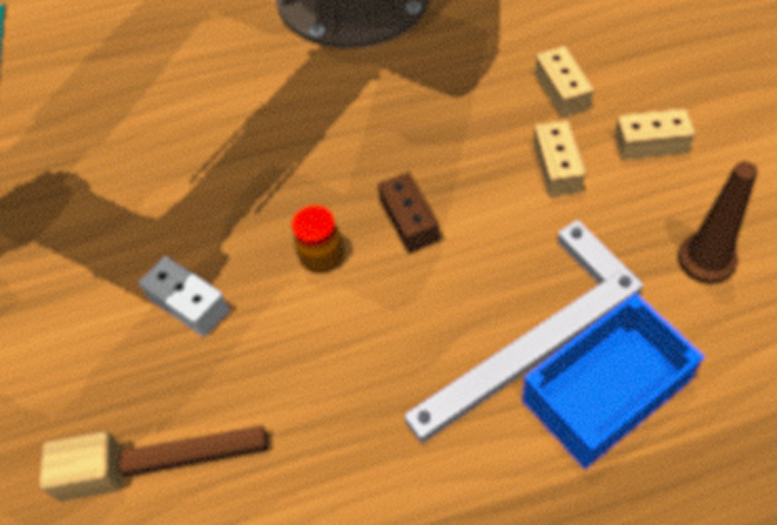

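```bash
cat > h.py <<'E'
import numpy as np,cv2
from scipy.optimize import minimize
from scipy.spatial.transform import Rotation as Ro
from plant import r,capture,search_frame,outline_of
def cam(c):
    R=c["rotation"]; R=np.array(R)
    return (R if R.shape==(3,3) else Ro.from_euler("xyz",R,degrees=True).as_matrix()),np.array(c["origin"]),c["K"]
def proj(c,P):
    R,o,K=cam(c);q=(np.asarray(P)-o)@R@K.T;return q[:,:2]/q[:,2:]
def back(c,uv,z):
    R,o,K=cam(c);d=R@np.linalg.solve(K,[uv[0],uv[1],1]);return o+d*(z-o[2])/d[2]
def box(x0,x1,y0,y1,z1):return np.array([[x,y,z] for x in(x0,x1) for y in(y0,y1) for z in(0,z1)])
BL=[box(-.045,.045,-.022,.022,.04)]
FE=[box(0,.03,-.28,.03,.022),box(-.085,0.03,0,.03,.022)]
CR=[box(-.05,.05,-.08,.08,.06)]
def render(c,boxes,p,s=4):
    m=np.zeros((384*s,512*s),np.uint8);a=p[2];R=np.array([[np.cos(a),-np.sin(a),0],[np.sin(a),np.cos(a),0],[0,0,1]])
    for b in boxes:
        uv=(proj(c,b@R.T+[p[0],p[1],0])+.5)*s-.5
        cv2.fillConvexPoly(m,cv2.convexHull(np.round(uv*16).astype(np.int32)),255,shift=4)
    return cv2.resize(m,(512,384),interpolation=cv2.INTER_AREA)/255.
def fit(views,boxes,p0):
    """views: [(cam,mask)]"""
    def f(p):
        e=0
        for c,m in views:
            q=render(c,boxes,p);e+=1-np.minimum(q,m).sum()/np.maximum(q,m).sum()
        return e/len(views)
    best=None
    for da in (0,np.pi/4,np.pi/2,3*np.pi/4) if p0[2] is None else (0,):
        a=da if p0[2] is None else p0[2]
        s=np.array([[p0[0],p0[1],a]]+[[p0[0]+.015*i,p0[1]+.015*j,a+k] for i,j,k in((1,0,0.3),(0,1,-.3),(-1,-1,.2))])
        o=minimize(f,s[0],method="Nelder-Mead",options=dict(initial_simplex=s,xatol=1e-4,fatol=1e-4,maxiter=200))
        if best is None or o.fun<best.fun:best=o
    return best.x,best.fun
E
cat > m0.py <<'E'
from h import *
T=capture("top");S=capture("scene")
def regs(t,n=1,pick=None):
    out=[]
    for c in(T,S):
        d=outline_of(c,t); d=[x for x in d if x["conf"]>.3]
        if pick:d=sorted(d,key=lambda x:pick(c,x))
        out.append((c,d[0]["region"].astype(float)) if d else None);
    return [o for o in out if o]
def cen(v,z=.02):
    ys,xs=np.nonzero(v[1]);return back(v[0],(xs.mean(),ys.mean()),z)
left=lambda c,x:-back(c,((x["bbox"][0]+x["bbox"][2])/2,(x["bbox"][1]+x["bbox"][3])/2),.02)[1]
for t,b in(("walnut",BL),("alu",BL),("beech",BL),("crate",CR)):
    v=regs(t,pick=left if t=="beech" else None)
    for w in [v]+[[x] for x in v]:
        p,e=fit(w,b,[*cen(w[0])[:2],None]);print(t,len(w),np.round(p[:2],4),round(np.degrees(p[2]),1),round(e,3))
# fence: corner guess from picture
v=regs("fence")
g=back(T,(182,170),.02);e2=back(T,(288,135),.02);a=np.arctan2(e2[1]-g[1],e2[0]-g[0])+np.pi/2
for w in [v]+[[x] for x in v]:
    p,e=fit(w,FE,[g[0],g[1],a]);print("fence",np.round(p[:2],4),round(np.degrees(p[2]),2),round(e,3))
for t,z in(("jar",.035),("mandrel",.0)):
    for w in regs(t):print(t,np.round(cen(w,z),3))
E
python3 m0.py
```

```text
walnut 2 [ 0.4378 -0.0435] 5.1 0.081
walnut 1 [ 0.4379 -0.0427] 7.6 0.06
walnut 1 [ 0.4357 -0.0441] 3.5 0.068
alu 2 [ 0.467  -0.3217] 36.4 0.08
alu 1 [ 0.469  -0.3205] 219.6 0.079
alu 1 [ 0.4651 -0.3224] 36.0 0.037
beech 2 [0.424  0.2942] 78.9 0.521
beech 1 [0.424  0.2942] 78.9 0.043
beech 1 [0.5957 0.2904] 138.8 0.362
crate 2 [0.7261 0.0918] 199.7 0.038
crate 1 [0.7281 0.0927] 19.3 0.04
crate 1 [0.7254 0.0915] 19.7 0.019
fence [0.5976 0.1498] 18.79 0.201
fence [0.5976 0.1498] 18.79 0.201
jar [ 0.453 -0.158  0.035]
jar [ 0.449 -0.159  0.035]
mandrel [0.618 0.288 0.   ]
```

```bash
cat > m1.py <<'E'
from h import *
T=capture("top");S=capture("scene")
V=[]
for c,roi in((T,(100,215,170,300)),(S,(155,280,210,345))):
    h=cv2.cvtColor(c["frame"],cv2.COLOR_RGB2HSV);m=((h[...,1]<70)&(h[...,2]>90)).astype(np.uint8)
    k=np.zeros_like(m);k[roi[0]:roi[1],roi[2]:roi[3]]=1
    m=cv2.morphologyEx(m*k,cv2.MORPH_CLOSE,np.ones((3,3)))
    n,l,st,_=cv2.connectedComponentsWithStats(m);i=1+st[1:,4].argmax();m=(l==i).astype(float);print(m.sum())
    V.append((c,m))
for w in [V]+[[x] for x in V]:
    p,e=fit(w,FE,[.598,.15,np.radians(18.8)]);print("fence",np.round(p,4),round(np.degrees(p[2]),2),round(e,3))
p,e=fit(V,FE,[.598,.15,np.radians(18.8)])
im=[]
for c,m in V:
    f=c["frame"][:,:,::-1].copy();q=(render(c,FE,p)>.5).astype(np.uint8)
    f=cv2.resize(f,None,fx=3,fy=3);q=cv2.resize(q,None,fx=3,fy=3)
    cv2.drawContours(f,cv2.findContours(q,0,1)[0],-1,(0,0,255),1)
    im.append(f[270:670,470:1060][:, :390] if 0 else (f[270:660,490:880] if c is T else f[450:840,640:1030]))
cv2.imwrite("pics/f1.png",np.hstack(im))
# leftmost beech close crop
f=T["frame"][215:335,95:215,::-1]
d=cv2.resize(f,(360,360),interpolation=cv2.INTER_CUBIC);cv2.imwrite("pics/b1.png",d)
for d in outline_of(S,"beech"):
    b=d["bbox"];print(np.round(b),d["conf"],back(S,((b[0]+b[2])/2,(b[1]+b[3])/2),.02))
    if abs((b[0]+b[2])/2-340)<15 and abs(b[1]-114)<8:print(fit([(S,d["region"].astype(float))],BL,[.424,.294,1.37]))
for d in outline_of(T,"beech"):
    b=d["bbox"];print(np.round(b),d["conf"],back(T,((b[0]+b[2])/2,(b[1]+b[3])/2),.02))
E
python3 m1.py
```

```text
1772.0
2311.0
fence [0.6079 0.1426 0.2964] 16.98 0.095
fence [0.6086 0.143  0.3001] 17.2 0.074
fence [0.6049 0.1424 0.3014] 17.27 0.085
[284.  81. 312. 117.] 0.72 [0.29612582 0.2217841  0.02      ]
[321. 114. 360. 136.] 0.58 [0.4267992 0.2906189 0.02     ]
(array([0.42091348, 0.29384883, 1.34781972]), np.float64(0.07323281770119439))
[283. 119. 308. 156.] 0.56 [0.42495609 0.15899991 0.02      ]
[348. 137. 391. 194.] 0.2 [0.57455923 0.30046604 0.02      ]
[172. 231. 196. 264.] 0.94 [0.41537668 0.15927333 0.02      ]
[111. 234. 153. 256.] 0.88 [0.42500223 0.29528334 0.02      ]
[149. 278. 169. 315.] 0.58 [0.29086195 0.224904   0.02      ]
[176. 129. 292. 212.] 0.39 [0.61549282 0.02680744 0.02      ]
```

View pics/f1.png

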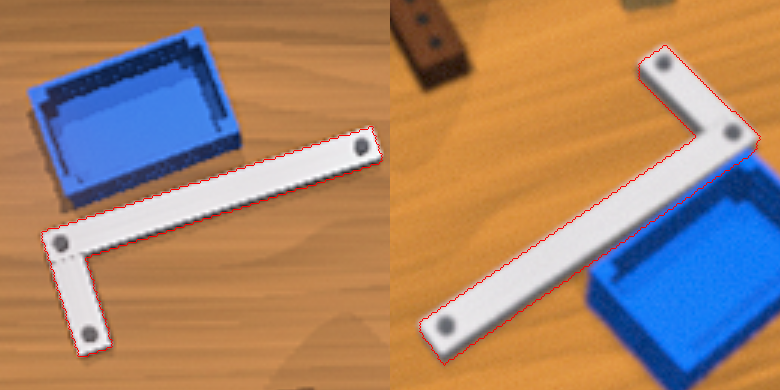

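View pics/b1.png

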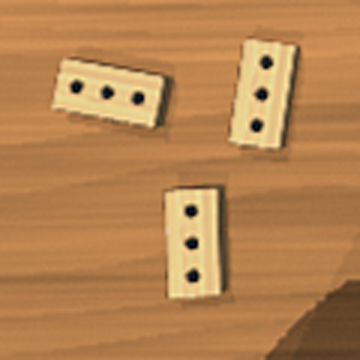

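```bash
python3 -m creep '[[87.6,0.23,0.93,0,0,0,-0.875],[87.6,0.23,0.93,0,0,0,-0.875],[87.6,0.23,0.93,0,0,0,-0.875],[87.6,0.23,0.93,0,0,0,-0.875],[87.6,0.23,0.93,0,0,0,-0.875],[87.6,0.23,0.93,0,0,0,-0.875],[87.6,0.23,0.93,0,0,0,-0.875],[87.6,0.23,0.93,0,0,0,-0.875]]' 30
python3 -m creep '[[87.6,0.23,0.93,0,0,0,-0.875],[87.6,0.23,0.93,0,0,0,-0.875],[87.6,0.23,0.93,0,0,0,-0.875],[87.6,0.23,0.93,0,0,0,-0.875],[87.6,0.23,0.93,0,0,0,-0.875],[87.6,0.23,0.93,0,0,0,-0.875],[87.6,0.23,0.93,0,0,0,-0.875],[87.6,0.23,0.93,0,0,0,-0.875]]'
python3 -m creep '[[87.6,0.23,0.93,0,0,0,-0.875],[87.6,0.23,0.93,0,0,0,-0.875],[87.6,0.23,0.93,0,0,0,-0.875],[87.6,0.23,0.93,0,0,0,-0.875],[87.6,0.23,0.93,-0.8,0,0,-0.875],[87.6,0.23,0.93,-0.8,0,0,-0.875],[87.6,0.23,0.93,-0.8,0,0,-0.875],[87.6,0.23,0.93,-0.8,0,0,-0.875]]'
```

```text
time_s: 2.57
tcp_pos: [0.3469, -0.4172, 0.2267]
eef_rot: [-180.0, 0.0, -160.6]
contact_force: [0.5, 1.1, -0.4]
gripper_width: 0.0876
gripper_force: 0.0
time_s: 3.23
tcp_pos: [0.3929, -0.2312, 0.2268]
eef_rot: [-180.0, 0.0, -167.6]
contact_force: [1.0, -0.3, -0.6]
gripper_width: 0.0875
gripper_force: 0.0
time_s: 3.9
tcp_pos: [0.439, -0.045, 0.1463]
eef_rot: [180.0, 0.1, -174.6]
contact_force: [1.6, 0.6, -0.0]
gripper_width: 0.0874
gripper_force: 0.0
```

```bash
python3 -m creep '[[87.6,0,0,-1,0,0,0],[87.6,0,0.06,-1,0,0,0],[87.6,0,0,-1,0,0,0],[87.6,0,0,-1,0,0,0],[87.6,0,0,-0.75,0,0,0],[40,0,0,0,0,0,0],[40,0,0,0,0,0,0],[40,0,0,0,0,0,0]]' 30
python3 -m creep '[[40,0,0,0,0,0,0],[40,0,0,0,0,0,0],[40,0,0,0,0,0,0]]'
```

```text
time_s: 4.57
tcp_pos: [0.4396, -0.0446, 0.0288]
eef_rot: [180.0, 0.1, -174.5]
contact_force: [0.3, -0.1, 0.1]
gripper_width: 0.0732
gripper_force: 0.0
time_s: 4.82
tcp_pos: [0.4394, -0.0446, 0.0288]
eef_rot: [180.0, 0.1, -174.5]
contact_force: [-0.1, 0.4, -0.1]
gripper_width: 0.0534
gripper_force: 0.0
```

```bash
python3 -m creep '[[40,0,0,-0.1,0,0,0],[40,0,0,0,0,0,0],[40,0,0,0,0,0,0],[40,0,0,0,0,0,0]]'
```

```text
time_s: 5.15
tcp_pos: [0.4391, -0.0446, 0.0256]
eef_rot: [180.0, 0.0, -174.5]
contact_force: [0.1, 1.6, 4.8]
gripper_width: 0.044
gripper_force: 29.8
```

```bash
python3 -m creep '[[40,0,0,0.6,0,0,0],[40,0,0,0.8,0,0,0],[40,0.645,0.738,0,0,0,1.45],[40,0.645,0.738,0,0,0,1.45],[40,0.645,0.738,0,0,0,1.45],[40,0.645,0.738,0,0,0,1.45],[40,0.645,0.738,0,0,0,1.45],[40,0.645,0.738,0,0,0,1.45]]'
python3 -m creep '[[40,0.645,0.738,0,0,0,1.45],[40,0.645,0.738,0,0,0,1.45],[40,0,0,0,0,0,0]]'
python3 - <<'E'
from h import *
c=capture("top");cv2.imwrite("pics/w1.png",cv2.resize(c["frame"][110:230,150:310,::-1],None,fx=4,fy=4))
E
```

```text
time_s: 5.82
tcp_pos: [0.5356, 0.0666, 0.0598]
eef_rot: [-180.0, -0.1, -165.8]
contact_force: [0.3, -1.0, -1.4]
gripper_width: 0.0441
gripper_force: 29.8
time_s: 6.07
tcp_pos: [0.5706, 0.1056, 0.0598]
eef_rot: [-180.0, 0.1, -162.7]
contact_force: [1.1, -0.3, -0.6]
gripper_width: 0.0439
gripper_force: 29.8
```

View pics/w1.png

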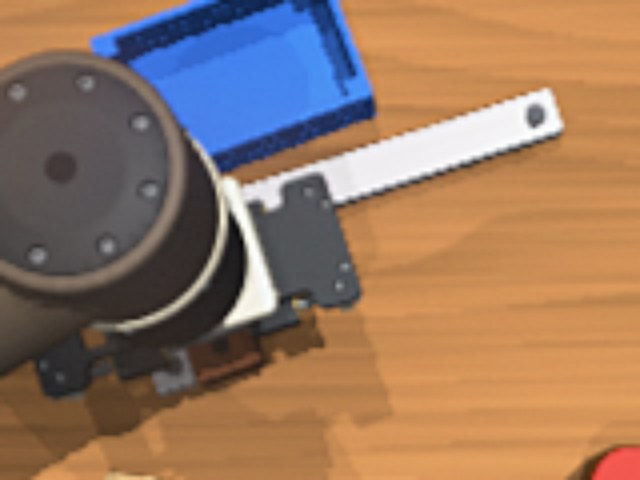

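```bash
python3 -m creep '[[40,-0.13,-0.125,0,0,0,0],[40,0,0,-0.6,0,0,0],[40,0,0,-0.6,0,0,0],[40,0,0,-0.15,0,0,0],[40,0,0,0,0,0,0]]'
python3 -m creep '[[40,0.076,0.024,0,0,0,0],[40,0.076,0.024,0,0,0,0],[40,0,0,0,0,0,0]]'
```

```text
time_s: 6.53
tcp_pos: [0.5628, 0.0984, 0.0262]
eef_rot: [-180.0, -0.1, -163.0]
contact_force: [0.5, -0.0, -0.5]
gripper_width: 0.0438
gripper_force: 29.9
time_s: 6.78
tcp_pos: [0.5686, 0.1008, 0.0269]
eef_rot: [180.0, 0.0, -163.0]
contact_force: [-0.1, -0.6, -1.4]
gripper_width: 0.0443
gripper_force: 29.9
```

```bash
python3 -m creep '[[40,0.076,0.024,0,0,0,0],[40,0.076,0.024,0,0,0,0],[40,0.076,0.024,0,0,0,0],[40,0,0,0,0,0,0]]'
python3 -m creep '[[40,0.076,0.024,0,0,0,0],[40,0,0,0,0,0,0]]'
```

```text
time_s: 7.12
tcp_pos: [0.5739, 0.1026, 0.0264]
eef_rot: [-180.0, -0.0, -162.9]
contact_force: [-0.0, 0.5, -1.1]
gripper_width: 0.0436
gripper_force: 29.9
time_s: 7.28
tcp_pos: [0.574, 0.1025, 0.0259]
eef_rot: [-180.0, -0.2, -163.0]
contact_force: [-6.3, -1.0, 1.4]
gripper_width: 0.043
gripper_force: 29.9
```

```bash
python3 -m creep '[[40,-0.024,0.076,0,0,0,0],[40,-0.024,0.076,0,0,0,0],[40,-0.024,0.076,0,0,0,0],[40,0,0,0,0,0,0]]'
python3 -m creep '[[40,-0.024,0.076,0,0,0,0],[40,0,0,0,0,0,0]]'
```

```text
time_s: 7.62
tcp_pos: [0.5726, 0.1068, 0.026]
eef_rot: [-179.9, -0.2, -163.0]
contact_force: [-1.9, -10.0, -0.6]
gripper_width: 0.0437
gripper_force: 29.9
time_s: 7.78
tcp_pos: [0.572, 0.1071, 0.0261]
eef_rot: [-179.8, -0.3, -163.0]
contact_force: [1.6, -18.7, 0.7]
gripper_width: 0.0439
gripper_force: 30.0
```

```bash
python3 -m creep '[[55,0.024,-0.09,0,0,0,0],[55,0,0,0,0,0,0],[60,0,0,0,0,0,0],[60,0,0,0.2,0,0,0],[60,0,0,0.8,0,0,0],[87.6,0,0,1,0,0,0],[87.6,0,0,1,0,0,0],[87.6,0,0,1,0,0,0]]'
python3 -m creep '[[87.6,-0.233,-0.952,0,0,0,1.08],[87.6,-0.233,-0.952,0,0,0,1.08],[87.6,-0.233,-0.952,0,0,0,1.08],[87.6,-0.233,-0.952,0,0,0,1.08],[87.6,-0.233,-0.952,0,0,0,1.08],[87.6,-0.233,-0.952,0,0,0,1.08],[87.6,-0.233,-0.952,0,0,0,1.08],[87.6,-0.233,-0.952,0,0,0,1.08]]'
python3 -m creep '[[87.6,-0.233,-0.952,0,0,0,1.08],[87.6,-0.233,-0.952,0,0,0,1.08],[87.6,-0.233,-0.952,0,0,0,1.08],[87.6,-0.233,-0.952,0,0,0,1.08],[87.6,-0.233,-0.952,0,0,0,1.08],[87.6,-0.233,-0.952,0,0,0,1.08],[87.6,-0.233,-0.952,0,0,0,1.08],[87.6,-0.233,-0.952,0,0,0,1.08]]'
python3 -m creep '[[87.6,-0.233,-0.952,0,0,0,1.08],[87.6,-0.233,-0.952,0,0,0,1.08],[87.6,0,0,0,0,0,0]]'
python3 - <<'E'
from h import *
from plant import *
V=[]
for n in("top","scene"):
    c=capture(n);d=outline_of(c,"walnut");print([x["conf"] for x in d])
    if d:V.append((c,d[0]["region"].astype(float)))
for w in [V]+[[x] for x in V]:
    p,e=fit(w,BL,[.571,.105,.3]);print(np.round(p[:2],4),np.degrees(p[2]),e)
E
```

```text
time_s: 8.45
tcp_pos: [0.5743, 0.1093, 0.1283]
eef_rot: [180.0, 0.1, -162.9]
contact_force: [0.5, 1.2, 0.9]
gripper_width: 0.0745
gripper_force: 0.0
time_s: 9.12
tcp_pos: [0.5277, -0.0823, 0.1274]
eef_rot: [-180.0, 0.1, -154.2]
contact_force: [0.3, -0.8, 0.1]
gripper_width: 0.0876
gripper_force: 0.0
time_s: 9.78
tcp_pos: [0.4813, -0.273, 0.1274]
eef_rot: [-179.9, 0.1, -145.6]
contact_force: [0.6, 1.0, -0.0]
gripper_width: 0.0879
gripper_force: 0.0
time_s: 10.03
tcp_pos: [0.4691, -0.3225, 0.1271]
eef_rot: [-179.9, 0.0, -143.5]
contact_force: [0.7, -0.5, 0.7]
gripper_width: 0.0877
gripper_force: 0.0
[0.67]
[0.95]
[0.571  0.1086] 18.22840857727394 0.10227466058299639
[0.5718 0.1091] 17.744769591866277 0.051933831064265856
[0.5682 0.106 ] 14.184734891737053 0.12941947589610459
```

```bash
python3 -m creep '[[87.6,-0.06,0,-1,0,0,0],[87.6,0,0,-1,0,0,0],[87.6,0,0,-1,0,0,0],[80,0,0,-1,0,0,0],[60,0,0,-0.5,0,0,0],[40,0,0,0,0,0,0],[40,0,0,0,0,0,0],[40,0,0,0,0,0,0]]' 40
python3 -m creep '[[40,0,0,0,0,0,0],[40,0,0,0,0,0,0],[40,0,0,0,0,0,0],[40,0,0,0,0,0,0]]'
```

```text
time_s: 10.9
tcp_pos: [0.4689, -0.3195, 0.0152]
eef_rot: [-179.9, 0.0, -143.4]
contact_force: [0.4, 0.2, -0.1]
gripper_width: 0.06
gripper_force: 0.0
time_s: 11.23
tcp_pos: [0.4689, -0.3201, 0.0154]
eef_rot: [-179.9, 0.1, -143.5]
contact_force: [0.3, 2.1, 6.2]
gripper_width: 0.0434
gripper_force: 40.0
```

```bash
python3 -m creep '[[40,0,0,0.6,0,0,0],[40,0,0,1,0,0,0],[40,0,0,1,0,0,0],[40,0,0,1,0,0,0],[40,0,0,0.6,0,0,0],[40,0.319,0.95,0,0,0,-1.3],[40,0.319,0.95,0,0,0,-1.3],[40,0.319,0.95,0,0,0,-1.3]]'
python3 -m creep '[[40,0.319,0.95,0,0,0,-1.3],[40,0.319,0.95,0,0,0,-1.3],[40,0.319,0.95,0,0,0,-1.3],[40,0.319,0.95,0,0,0,-1.3],[40,0.319,0.95,0,0,0,-1.3],[40,0.319,0.95,0,0,0,-1.3],[40,0.319,0.95,0,0,0,-1.3],[40,0.319,0.95,0,0,0,-1.3]]'
python3 -m creep '[[40,0.319,0.95,0,0,0,-1.3],[40,0.319,0.95,0,0,0,-1.3],[40,0.319,0.95,0,0,0,-1.3],[40,0.319,0.95,0,0,0,-1.3],[40,0,0,-1,0,0,0],[40,0,0,-1,0,0,0],[40,0,0,-1,0,0,0],[40,0,0,0,0,0,0]]'
```

```text
time_s: 11.9
tcp_pos: [0.4911, -0.2478, 0.1192]
eef_rot: [180.0, 0.0, -147.6]
contact_force: [0.4, 1.0, -3.9]
gripper_width: 0.0435
gripper_force: 40.0
time_s: 12.57
tcp_pos: [0.5549, -0.0574, 0.1188]
eef_rot: [180.0, -0.0, -157.9]
contact_force: [0.0, 0.2, -2.3]
gripper_width: 0.0431
gripper_force: 40.0
time_s: 13.23
tcp_pos: [0.5833, 0.0356, 0.0391]
eef_rot: [180.0, -0.5, -163.1]
contact_force: [-1.0, -0.5, -4.3]
gripper_width: 0.0438
gripper_force: 40.0
```

```bash
python3 -m creep '[[40,0,0,-0.6,0,0,0],[40,0,0,-0.32,0,0,0],[40,0.076,0.024,0,0,0,0],[40,0.076,0.024,0,0,0,0],[40,0.076,0.024,0,0,0,0],[40,0.076,0.024,0,0,0,0],[40,0,0,0,0,0,0]]'
python3 -m creep '[[40,0.076,0.024,0,0,0,0],[40,0,0,0,0,0,0]]'
```

```text
time_s: 13.82
tcp_pos: [0.5958, 0.0391, 0.022]
eef_rot: [180.0, 0.1, -163.0]
contact_force: [0.0, -0.4, -2.3]
gripper_width: 0.0439
gripper_force: 40.0
time_s: 13.98
tcp_pos: [0.5961, 0.0392, 0.0211]
eef_rot: [180.0, -0.1, -163.0]
contact_force: [-3.7, -0.5, -1.2]
gripper_width: 0.0438
gripper_force: 40.0
```

```bash
python3 -m creep '[[40,-0.038,-0.012,-0.1,0,0,0],[40,0,0,-0.12,0,0,0],[40,0.038,0.012,0,0,0,0],[40,0,0,0,0,0,0]]'
python3 -m creep '[[40,0.038,0.012,0,0,0,0],[40,0,0,0,0,0,0]]'
```

```text
time_s: 14.32
tcp_pos: [0.596, 0.0393, 0.0154]
eef_rot: [-180.0, -0.1, -163.0]
contact_force: [-5.6, -0.9, 2.2]
gripper_width: 0.0436
gripper_force: 40.0
time_s: 14.48
tcp_pos: [0.5961, 0.0393, 0.0154]
eef_rot: [180.0, -0.2, -163.0]
contact_force: [-7.1, -0.2, 6.0]
gripper_width: 0.0437
gripper_force: 40.0
```

```bash
python3 -m creep '[[55,-0.038,-0.012,0,0,0,0],[55,0,0,0,0,0,0],[56,0,0,0.3,0,0,0],[56,0,0,1,0,0,0],[56,0,0,1,0,0,0],[87.6,0,0,1,0,0,0],[87.6,0,0,1,0,0,0],[87.6,-0.625,0.927,0,0,0,5.55]]'
python3 -m creep '[[87.6,-0.625,0.927,0,0,0,5.55],[87.6,-0.625,0.927,0,0,0,5.55],[87.6,-0.625,0.927,0,0,0,5.55],[87.6,-0.625,0.927,0,0,0,5.55],[87.6,-0.625,0.927,0,0,0,5.55],[87.6,-0.625,0.927,0,0,0,5.55],[87.6,-0.625,0.927,0,0,0,5.55],[87.6,-0.625,0.927,0,0,0,5.55]]'
python3 -m creep '[[87.6,-0.625,0.927,0,0,0,5.55],[87.6,-0.625,0.927,0,0,0,5.55],[87.6,0,0,0,0,0,0]]'
```

```text
time_s: 15.15
tcp_pos: [0.5864, 0.0619, 0.1292]
eef_rot: [-179.9, 0.6, -157.6]
contact_force: [0.9, 0.6, 0.3]
gripper_width: 0.0707
gripper_force: 0.0
time_s: 15.82
tcp_pos: [0.456, 0.2497, 0.1241]
eef_rot: [-179.9, 0.1, -112.8]
contact_force: [1.6, 0.2, -0.3]
gripper_width: 0.0878
gripper_force: 0.0
time_s: 16.07
tcp_pos: [0.424, 0.2983, 0.1243]
eef_rot: [-179.9, 0.2, -101.4]
contact_force: [0.4, 0.2, 0.8]
gripper_width: 0.0875
gripper_force: 0.0
```

```bash
python3 -m creep '[[87.6,0,-0.15,-1,0,0,0],[87.6,0,0,-1,0,0,0],[87.6,0,0,-1,0,0,0],[80,0,0,-1,0,0,0],[60,0,0,-0.4,0,0,0],[40,0,0,0,0,0,0],[40,0,0,0,0,0,0],[40,0,0,0,0,0,0]]' 35
python3 -m creep '[[40,0,0,0,0,0,0],[40,0,0,0,0,0,0],[40,0,0,0,0,0,0],[40,0,0,0,0,0,0]]'
python3 - <<'E'
from h import *
V=[]
for n in("top","scene"):
    c=capture(n);d=outline_of(c,"alu");print([x["conf"] for x in d])
    if d:V.append((c,d[0]["region"].astype(float)))
for w in [V]+[[x] for x in V]:
    p,e=fit(w,BL,[.594,.039,.3]);print(np.round(p[:2],4),np.degrees(p[2]),e)
E
```

```text
time_s: 16.73
tcp_pos: [0.4259, 0.2916, 0.0145]
eef_rot: [-179.9, 0.1, -101.9]
contact_force: [-0.4, 0.1, -0.3]
gripper_width: 0.06
gripper_force: 0.0
time_s: 17.07
tcp_pos: [0.4254, 0.2913, 0.0142]
eef_rot: [-180.0, 0.1, -101.9]
contact_force: [-1.8, 0.1, 7.3]
gripper_width: 0.0438
gripper_force: 35.0
[0.75]
[0.84]
[0.5923 0.0395] 17.64116889790292 0.0967526296919598
[0.5928 0.0401] 17.325776019324415 0.050588562424691674
[0.5923 0.0383] 17.74413061577885 0.1299898288483996
```

```bash
python3 -m creep '[[40,0,0,0.6,0,0,0],[40,0,0,1,0,0,0],[40,0,0,1,0,0,0],[40,0,0,1,0,0,0],[40,0,0,0.6,0,0,0],[40,0.503,-0.939,0,0,0,-4.36],[40,0.503,-0.939,0,0,0,-4.36],[40,0.503,-0.939,0,0,0,-4.36]]'
python3 -m creep '[[40,0.503,-0.939,0,0,0,-4.36],[40,0.503,-0.939,0,0,0,-4.36],[40,0.503,-0.939,0,0,0,-4.36],[40,0.503,-0.939,0,0,0,-4.36],[40,0.503,-0.939,0,0,0,-4.36],[40,0.503,-0.939,0,0,0,-4.36],[40,0.503,-0.939,0,0,0,-4.36],[40,0.503,-0.939,0,0,0,-4.36]]'
python3 -m creep '[[40,0.503,-0.939,0,0,0,-4.36],[40,0.503,-0.939,0,0,0,-4.36],[40,0.503,-0.939,0,0,0,-4.36],[40,0,0,0,0,0,0],[40,0,0,-1,0,0,0],[40,0,0,-1,0,0,0],[40,0,0,-1,0,0,0],[40,0,0,0,0,0,0]]'
```

```text
time_s: 17.93
tcp_pos: [0.4628, 0.2198, 0.1188]
eef_rot: [-180.0, 0.1, -115.2]
contact_force: [0.1, -0.3, -1.6]
gripper_width: 0.044
gripper_force: 35.0
time_s: 18.6
tcp_pos: [0.5636, 0.0312, 0.1183]
eef_rot: [180.0, 0.0, -150.1]
contact_force: [1.6, 0.8, -1.6]
gripper_width: 0.0439
gripper_force: 35.0
time_s: 19.27
tcp_pos: [0.5974, -0.0385, 0.0385]
eef_rot: [179.9, -0.4, -163.1]
contact_force: [-1.1, -0.4, -2.6]
gripper_width: 0.0438
gripper_force: 35.0
```

```bash
python3 -m creep '[[40,0,0,-0.6,0,0,0],[40,0,0,-0.4,0,0,0],[40,0,0,-0.18,0,0,0],[40,0.114,0.036,0,0,0,0],[40,0.114,0.036,0,0,0,0],[40,0.114,0.036,0,0,0,0],[40,0,0,0,0,0,0]]'
python3 -m creep '[[40,0.076,0.024,0,0,0,0],[40,0,0,0,0,0,0]]'
```

```text
time_s: 19.85
tcp_pos: [0.6106, -0.035, 0.0142]
eef_rot: [-180.0, 0.1, -163.0]
contact_force: [0.4, -0.4, -1.9]
gripper_width: 0.0437
gripper_force: 35.0
time_s: 20.02
tcp_pos: [0.6116, -0.0347, 0.0139]
eef_rot: [-180.0, -0.0, -163.0]
contact_force: [-1.4, 0.4, 3.7]
gripper_width: 0.0437
gripper_force: 35.0
```

```bash
python3 -m creep '[[40,0.038,0.012,0,0,0,0],[40,0,0,0,0,0,0],[40,-0.02,-0.006,0,0,0,0],[40,-0.071,0.229,0,0,0,0],[40,-0.071,0.229,0,0,0,0],[40,-0.071,0.229,0,0,0,0],[40,-0.071,0.229,0,0,0,0],[40,0,0,0,0,0,0]]'
python3 -m creep '[[40,-0.047,0.153,0,0,0,0],[40,-0.047,0.153,0,0,0,0],[40,0,0,0,0,0,0]]'
```

```text
time_s: 20.68
tcp_pos: [0.6049, -0.0102, 0.014]
eef_rot: [180.0, 0.1, -162.9]
contact_force: [-1.5, 2.3, 6.3]
gripper_width: 0.0436
gripper_force: 35.0
time_s: 20.93
tcp_pos: [0.6026, -0.003, 0.014]
eef_rot: [-180.0, 0.0, -162.9]
contact_force: [-0.4, 0.0, 7.2]
gripper_width: 0.0441
gripper_force: 35.1
```

```bash
python3 -m creep '[[40,-0.024,0.076,0,0,0,0],[40,-0.024,0.076,0,0,0,0],[40,0,0,0,0,0,0]]'
python3 -m creep '[[40,-0.024,0.076,0,0,0,0],[40,-0.024,0.076,0,0,0,0],[40,0,0,0,0,0,0]]'
python3 - <<'E'
from h import *
for n in("top","scene"):
    c=capture(n);cv2.imwrite(f"pics/{n}5.png",cv2.resize(c["frame"][110:290,150:350,::-1],None,fx=2,fy=2))
cv2.imwrite("pics/five.png",np.hstack([cv2.imread(f"pics/{n}5.png") for n in("top","scene")]))
E
```

```text
time_s: 21.18
tcp_pos: [0.6016, 0.0005, 0.014]
eef_rot: [-180.0, 0.0, -162.9]
contact_force: [1.0, -2.5, 5.4]
gripper_width: 0.0438
gripper_force: 35.7
time_s: 21.43
tcp_pos: [0.6004, 0.0042, 0.014]
eef_rot: [-180.0, 0.0, -163.0]
contact_force: [0.5, -2.0, 4.7]
gripper_width: 0.0438
gripper_force: 35.7
```

View pics/five.png

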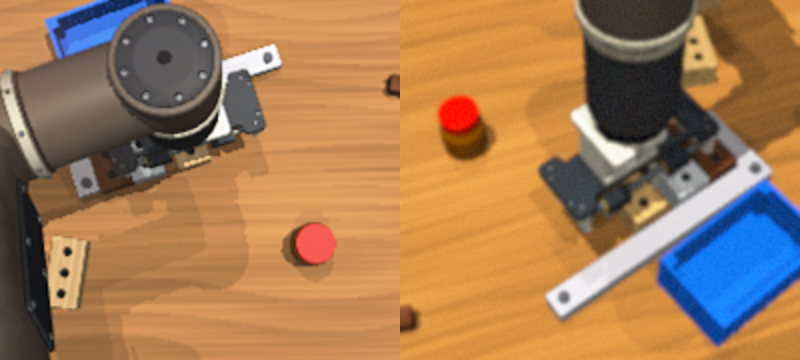

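```bash
python3 -m creep '[[40,-0.024,0.076,0,0,0,0],[40,-0.024,0.076,0,0,0,0],[40,0,0,0,0,0,0]]'
python3 -m creep '[[40,-0.024,0.076,0,0,0,0],[40,-0.024,0.076,0,0,0,0],[40,0,0,0,0,0,0]]'
```

```text
time_s: 21.78
tcp_pos: [0.6, 0.006, 0.0141]
eef_rot: [-179.9, 0.1, -162.9]
contact_force: [6.4, -15.8, 1.3]
gripper_width: 0.044
gripper_force: 52.5
time_s: 22.03
tcp_pos: [0.5999, 0.0065, 0.015]
eef_rot: [-179.7, 0.1, -162.9]
contact_force: [13.0, -35.5, 5.1]
gripper_width: 0.0434
gripper_force: 72.9
```

```bash
python3 -m creep '[[40,0.03,-0.1,0,0,0,0],[40,0.059,-0.191,0,0,0,0],[54,0,0,0,0,0,0],[54,0,0,0,0,0,0],[54,0,0,0.3,0,0,0],[54,0,0,1,0,0,0],[30,0,0,1,0,0,0],[0,0.2,-0.66,0,0,0,0]]' 40
python3 -m creep '[[0,0.2,-0.66,0,0,0,0],[0,0.22,-0.7,0,0,0,0],[0,0.12,0.035,0,0,0,0],[0,0,0,0,0,0,0],[0,0,0,0,0,0,0],[0,0,0,0,0,0,0]]'
python3 - <<'E'
from h import *
c=capture("top")
for t,g in (("walnut",(.5705,.108)),("alu",(.583,.066)),("beech",(.598,.01))):
    for d in outline_of(c,t):
        if d["conf"]<.3:continue
        ys,xs=np.nonzero(d["region"]);q=back(c,(xs.mean(),ys.mean()),.02)
        if np.hypot(*(q[:2]-g))<.05:
            p,e=fit([(c,d["region"].astype(float))],BL,[*g,.3]);dd=p[:2]-[.607,.1423];print(t,np.round(p[:2],4),"f",np.round([dd@[.956,.294],dd@[-.294,.956]],4),np.degrees(p[2])-17.1,round(e,3))
E
```

```text
time_s: 22.7
tcp_pos: [0.6069, -0.0099, 0.0753]
eef_rot: [-180.0, 0.3, -162.8]
contact_force: [1.6, 0.1, 0.3]
gripper_width: 0.0457
gripper_force: 0.0
time_s: 23.2
tcp_pos: [0.6179, -0.0448, 0.0706]
eef_rot: [180.0, -0.0, -163.0]
contact_force: [-0.8, 0.3, 0.0]
gripper_width: 0.0062
gripper_force: 0.0
walnut [0.567 0.106] f [-0.0489 -0.0229] 0.2914666444997138 0.126
alu [0.5812 0.0642] f [-0.0476 -0.0671] 2.439956528477449 0.282
beech [0.5949 0.0062] f [-0.0516 -0.1265] 3.8026974991810647 0.425
```

```bash
python3 -m creep '[[0,0,0,-0.8,0,0,0],[0,0,0,-0.8,0,0,0],[0,0,0,-0.55,0,0,0],[0,-0.047,0.153,0,0,0,0],[0,-0.047,0.153,0,0,0,0],[0,-0.047,0.153,0,0,0,0],[0,-0.047,0.153,0,0,0,0],[0,0,0,0,0,0,0]]'
python3 -m creep '[[0,-0.047,0.153,0,0,0,0],[0,-0.047,0.153,0,0,0,0],[0,0,0,0,0,0,0]]'
```

```text
time_s: 24.07
tcp_pos: [0.6142, -0.0293, 0.0185]
eef_rot: [-180.0, 0.1, -162.9]
contact_force: [-0.8, -0.4, -0.5]
gripper_width: 0.0006
gripper_force: 0.0
time_s: 24.32
tcp_pos: [0.6115, -0.0221, 0.0178]
eef_rot: [180.0, 0.1, -163.0]
contact_force: [-0.1, -0.1, 0.7]
gripper_width: 0.0002
gripper_force: 0.0
```

```bash
python3 -m creep '[[0,-0.024,0.076,0,0,0,0],[0,-0.024,0.076,0,0,0,0],[0,-0.024,0.076,0,0,0,0],[0,0,0,0,0,0,0]]'
python3 -m creep '[[0,-0.024,0.076,0,0,0,0],[0,-0.024,0.076,0,0,0,0],[0,0,0,0,0,0,0]]'
```

```text
time_s: 24.65
tcp_pos: [0.6095, -0.0169, 0.0174]
eef_rot: [-180.0, 0.0, -163.0]
contact_force: [-0.6, -1.1, 1.4]
gripper_width: 0.0006
gripper_force: 0.6
time_s: 24.9
tcp_pos: [0.6094, -0.014, 0.0177]
eef_rot: [-179.9, 0.1, -163.0]
contact_force: [5.4, -8.4, -0.2]
gripper_width: 0.0003
gripper_force: 4.7
```

```bash
python3 -m creep '[[0,-0.024,0.076,0,0,0,0],[0,-0.024,0.076,0,0,0,0],[0,0,0,0,0,0,0]]'
```

```text
time_s: 25.15
tcp_pos: [0.6093, -0.0135, 0.0185]
eef_rot: [-179.7, 0.1, -163.0]
contact_force: [10.7, -27.7, 1.1]
gripper_width: 0.0001
gripper_force: 14.8
```

```bash
python3 -m creep '[[0,0.1,-0.3,0,0,0,0],[0,0,0,1,0,0,0],[0,0,0,1,0,0,0],[0,-0.9,0.24,0,0,0,0],[0,-0.9,0.24,0,0,0,0],[0,-0.9,0.24,0,0,0,0],[0,-0.95,0.25,0,0,0,0],[0,0,0,0,0,0,0]]'
cat > chk.py <<'E'
from h import *
import sys
for n in("top","scene"):
    c=capture(n);f=cv2.resize(c["frame"][110:230,150:310] if n=="top" else c["frame"][130:290,180:360],(520,390) if n=="top" else (438,390),interpolation=cv2.INTER_CUBIC);cv2.imwrite(f"pics/c_{n}.png",f[:,:370,::-1] if n=="top" else f[:,:400,::-1])
    for t,g in (("walnut",(.5705,.108)),("alu",(.583,.066)),("beech",(.596,.024))):
      for d in outline_of(c,t):
        if d["conf"]<.3:continue
        ys,xs=np.nonzero(d["region"]);q=back(c,(xs.mean(),ys.mean()),.02)
        if np.hypot(*(q[:2]-g))<.04:
            p,e=fit([(c,d["region"].astype(float))],BL,[*g,.3]);dd=p[:2]-[.607,.1423];print(n,t,"f",np.round([dd@[.956,.294],dd@[-.294,.956]],4),round(np.degrees(p[2])-17.1,1),round(e,3))
cv2.imwrite(sys.argv[1],np.hstack([cv2.imread("pics/c_top.png"),cv2.imread("pics/c_scene.png")]))
E
python3 chk.py pics/k1.png
```

```text
time_s: 25.82
tcp_pos: [0.5137, 0.0076, 0.0668]
eef_rot: [179.9, -0.2, -163.0]
contact_force: [-1.3, -0.9, -0.8]
gripper_width: 0.0002
gripper_force: 0.0
scene walnut f [-0.0492 -0.0165] -9.2 0.319
scene alu f [-0.0522 -0.0593] -10.6 0.312
scene beech f [-0.054  -0.1106] -0.8 0.13
```

View pics/k1.png

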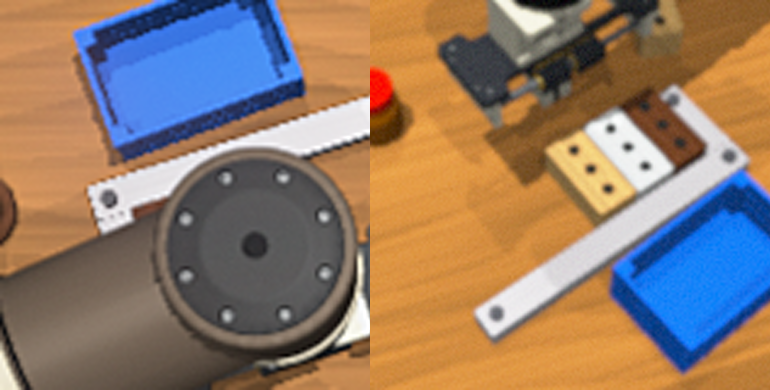

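```bash
python3 -m creep '[[0,0.1,-0.33,-0.5,0,0,0],[0,0,0,-0.9,0,0,0],[0,0,0,-0.55,0,0,0],[0,0.229,0.071,0,0,0,0],[0,0.229,0.071,0,0,0,0],[0,0.229,0.071,0,0,0,0],[0,0,0,0,0,0,0]]'
python3 -m creep '[[0,0.076,0.024,0,0,0,0],[0,0.076,0.024,0,0,0,0],[0,0.076,0.024,0,0,0,0],[0,0,0,0,0,0,0]]'
python3 -m creep '[[0,0.076,0.024,0,0,0,0],[0,0.076,0.024,0,0,0,0],[0,0,0,0,0,0,0]]'
```

```text
time_s: 26.8
tcp_pos: [0.5407, 0.0052, 0.0196]
eef_rot: [-180.0, 0.2, -163.0]
contact_force: [0.4, -0.3, 0.4]
gripper_width: 0.0004
gripper_force: 0.0
time_s: 27.13
tcp_pos: [0.5441, 0.0063, 0.0189]
eef_rot: [-180.0, 0.0, -163.0]
contact_force: [0.5, -0.6, 0.3]
gripper_width: 0.0001
gripper_force: 0.0
time_s: 27.38
tcp_pos: [0.5445, 0.0063, 0.018]
eef_rot: [180.0, -0.3, -163.0]
contact_force: [-8.0, -1.9, 6.4]
gripper_width: 0.0004
gripper_force: 4.2
```

```bash
python3 -m creep '[[0,0.076,0.024,0,0,0,0],[0,0.076,0.024,0,0,0,0],[0,0,0,0,0,0,0]]'
```

```text
time_s: 27.63
tcp_pos: [0.5445, 0.0061, 0.0174]
eef_rot: [180.0, -0.7, -163.1]
contact_force: [-17.1, -3.1, 12.4]
gripper_width: 0.0004
gripper_force: 8.9
```

```bash
python3 -m creep '[[0,-0.535,-0.165,0,0,0,0],[0,-0.26,0.84,0,0,0,0],[0,-0.26,0.84,0,0,0,0],[0,0,0,0,0,0,0],[0,0.153,0.047,0,0,0,0],[0,0.153,0.047,0,0,0,0],[0,0.076,0.024,0,0,0,0],[0,0,0,0,0,0,0]]'
python3 -m creep '[[0,0.076,0.024,0,0,0,0],[0,0.076,0.024,0,0,0,0],[0,0,0,0,0,0,0]]'
```

```text
time_s: 28.3
tcp_pos: [0.5317, 0.0479, 0.0177]
eef_rot: [-180.0, -0.4, -163.1]
contact_force: [-9.2, 0.8, 4.4]
gripper_width: 0.0007
gripper_force: 4.4
time_s: 28.55
tcp_pos: [0.5318, 0.0474, 0.0169]
eef_rot: [-180.0, -0.8, -163.1]
contact_force: [-19.0, -0.5, 12.3]
gripper_width: 0.0004
gripper_force: 9.3
```

```bash
python3 -m creep '[[0,-0.535,-0.165,0,0,0,0],[0,-0.26,0.84,0,0,0,0],[0,-0.26,0.84,0,0,0,0],[0,0,0,0,0,0,0],[0,0.153,0.047,0,0,0,0],[0,0.153,0.047,0,0,0,0],[0,0.076,0.024,0,0,0,0],[0,0,0,0,0,0,0]]'
python3 -m creep '[[0,0.076,0.024,0,0,0,0],[0,0.076,0.024,0,0,0,0],[0,0,0,0,0,0,0]]'
```

```text
time_s: 29.22
tcp_pos: [0.5189, 0.0895, 0.0176]
eef_rot: [-180.0, -0.4, -163.1]
contact_force: [-10.6, 0.4, 6.1]
gripper_width: 0.0008
gripper_force: 4.9
time_s: 29.47
tcp_pos: [0.519, 0.0889, 0.0168]
eef_rot: [-179.9, -0.8, -163.2]
contact_force: [-21.1, -0.9, 14.0]
gripper_width: 0.0005
gripper_force: 9.8
```

```bash
python3 -m creep '[[0,-0.5,-0.15,0,0,0,0],[0,-0.8,-0.24,0,0,0,0],[0,0,0,1,0,0,0],[0,0,0,1,0,0,0],[0,0,0,1,0,0,0],[0,0,0,1,0,0,0],[0,0,0,1,0,0,0],[0,0,-1,0.5,0,0,0]]'
python3 -m creep '[[0,0,-1,0,0,0,0],[0,0,-1,0,0,0,0],[0,0,-1,0,0,0,0],[0,0,-1,0,0,0,0],[0,0,-1,0,0,0,0],[0,0,-1,0,0,0,0],[0,0,-1,0,0,0,0],[0,0,-1,0,0,0,0]]'
python3 -m creep '[[0,0,-1,0,0,0,0],[0,0,-1,0,0,0,0],[0,0,-1,0,0,0,0],[0,0,-1,0,0,0,0],[0,0,0,0,0,0,0]]'
python3 chk.py pics/k2.png; python3 - <<'E'
from h import *
for n in("top","scene"):
    c=capture(n)
    for t in("jar","crate","mallet","mandrel"):print(n,t,[np.round(d["bbox"]).astype(int).tolist() for d in search_frame(c,t)[:1]])
E
```

```text
time_s: 30.13
tcp_pos: [0.4957, 0.0595, 0.1596]
eef_rot: [180.0, 0.3, -162.9]
contact_force: [0.8, 0.2, -0.1]
gripper_width: 0.0006
gripper_force: 0.0
time_s: 30.8
tcp_pos: [0.4931, -0.1444, 0.1562]
eef_rot: [-180.0, 0.0, -163.1]
contact_force: [1.8, 1.0, 0.6]
gripper_width: 0.0005
gripper_force: 0.0
time_s: 31.22
tcp_pos: [0.4928, -0.2464, 0.1558]
eef_rot: [-180.0, -0.0, -163.2]
contact_force: [1.3, -0.3, -0.2]
gripper_width: 0.0005
gripper_force: 0.0
top walnut f [-0.0438 -0.0206] 0.0 0.072
top alu f [-0.0429 -0.066 ] 0.6 0.536
scene walnut f [-0.0515 -0.0148] -13.0 0.333
scene alu f [-0.0496 -0.0627] -5.8 0.296
scene beech f [-0.0488 -0.1105] 1.0 0.126
top jar [[294, 218, 315, 240]]
top crate [[174, 98, 246, 156]]
top mallet [[345, 148, 429, 162]]
top mandrel [[119, 162, 155, 187]]
scene jar [[167, 158, 195, 190]]
scene crate [[252, 183, 287, 222]]
scene mallet [[47, 265, 158, 297]]
scene mandrel [[350, 133, 393, 195]]
```

View pics/k2.png

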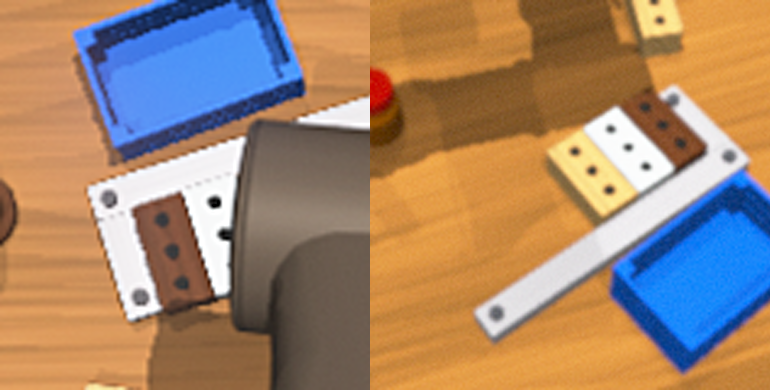

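```bash
python3 - <<'E'
from h import *
c=capture("scene");g=cv2.cvtColor(c["frame"],cv2.COLOR_RGB2GRAY)
g=cv2.resize(g,None,fx=4,fy=4,interpolation=cv2.INTER_CUBIC).astype(float)
for t,y in(("walnut",-.022),("alu",-.066),("beech",-.11)):
    o=[]
    for x in(-.072,-.045,-.018):
        pw=np.array([.607,.1423])+x*np.array([.956,.294])+y*np.array([-.294,.956])
        uv=proj(c,[[*pw,.04]])[0];U=(uv+.5)*4-.5;a,b=int(U[0])-14,int(U[1])-14
        P=g[b:b+29,a:a+29];w=np.clip(np.percentile(P,25)-P,0,None);yy,xx=np.mgrid[:29,:29]
        # darkest blob
        k=cv2.GaussianBlur(P,(0,0),3);j,i=np.unravel_index(k.argmin(),k.shape)
        w=w*((xx-i)**2+(yy-j)**2<50);q=((xx*w).sum()/w.sum()+a,(yy*w).sum()/w.sum()+b)
        p=back(c,((q[0]+.5)/4-.5,(q[1]+.5)/4-.5),.04)[:2]-[.607,.1423];o.append([p@[.956,.294],p@[-.294,.956]])
    o=np.array(o);print(t,np.round(o*1000,1).tolist(),"mean",np.round(o.mean(0)*1000,1),"slope deg",round(np.degrees(np.polyfit(o[:,0],o[:,1],1)[0]),1))
E
```

```text
walnut [[-71.6, -22.3], [-45.4, -22.7], [-18.2, -22.4]] mean [-45.1 -22.5] slope deg -0.1
alu [[-72.1, -66.5], [-45.2, -66.3], [-17.9, -66.4]] mean [-45.1 -66.4] slope deg 0.1
beech [[-72.3, -111.0], [-45.0, -111.1], [-18.2, -111.2]] mean [ -45.2 -111.1] slope deg -0.2
```

```bash
python3 -c "
from plant import close_job
print(close_job())"
```

```text
the job is handed in; nothing more can be done
None
```

I handed the job in at about 31 s of the 72 s allowed. Walnut, aluminium and beech lie closed up in the fence corner in that order. By dimple measurement they are about 44 to 45 mm apart, square to within about 0.2°, with their ends home against the long bar. The jar, mandrel and mallet still read where they started. The crate looks unmoved too, though its last scene-camera detection was poor. The hand-in returned no verdict.

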